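Hold the current batch's acrylic blank in the light gauge

ROBOT

A 6-joint arm with a two-finger parallel gripper is mounted at the origin on the work surface. World frame = base frame: x ahead of the robot, y to its left, z up, the work surface at z = 0. Lengths are in m, angles in degrees, forces in N, time in s.
With the tool pointing down it reaches from about 0.4 to 0.825 m from the base axis. Payload 7 kg.
Tool frame: the origin (TCP) lies on the mounting face of the last link; the fingertips stand 173 mm ahead of it and the grasp point (between the pads) lies 155 mm ahead of it; z points along the fingers, y is the line along which they close (so a half turn about z gives the same grasp; the last joint's range is limited). The gripper opens to 85 mm and grips with 20 to 120 N. Pads are 22 mm wide; open, the fingers measure 114 mm over their backs; the gripper's body (76 mm by 85 mm) begins 54 mm behind the grasp point. The pads swing forward as they close: fully open they stand 13 mm farther back than shut.
Start: joints at [16.507, 20.546, 0.682, 0, -70.136, -16.507], TCP at [0.675, -0, 0.405] pointing down, gripper open.
Joint ranges: [-176.03, 176.03], [-82.01, 121.73], [-58.28, 71.71], [-173.87, 95.51], [-174.79, -0.11], [-173.66, 173.66]. Speed limits (degrees/s): [136.94, 136.94, 172.46, 180, 180, 180].

INTERFACE

Orientations are given as [roll, pitch, yaw] about the fixed x, y, z axes, in that order (R = Rz(yaw) Ry(pitch) Rx(roll)).
In Python, from rig import robot, imaging, models gives the robot as it stands.
- The arm moves only by the tool send_rows, never from a script. Its argument "motion" is a list of rows, each an object of numbers: "tx", "ty", "tz": the shift along the tool's x, y, z each as a share of 0.03 m, from -1 to 1; "ax", "ay", "az": the turn, a rotation vector about the tool's x, y, z each as a share of pi/2 rad, from -1 to 1; "hand": the opening, from 0 (shut) to 1 (fully open). In form: [{"tx": .., "ty": .., "tz": .., "ax": .., "ay": .., "az": .., "hand": ..}, ...]. A call has 1 to 12 rows; each row shifts and turns the commanded pose from where the row before left it, along the tool's axes as they then stand; what a row does not reach is not made up. A row lasts 1/12 s, in which the tool goes at most 41.7 mm and 7.16 degrees, less where a joint would pass 70% of its speed; a pose out of reach is approached as far as the arm can. A call with a number of a shift or a turn outside -1 to 1 is refused whole. A call with a gripper value outside its range is refused whole. The fingers move at their own pace and stop on an object; the grip force is fixed at half the most. Time passes only in rows, so rows that do not move let the fingers close. It gives the time, the measured TCP pose, the force, the opening and the grip force at its end, in the units of the state.
- robot.get_state(): the state, without advancing time (a new reading comes with each control period).
- imaging.grab_frame(name): name is "scene" or "side" or "wrist"; returns the picture (400x640x3 uint8, blue, green, red); there is no depth.
- imaging.get_calibration(name): a dict with "vfov" (degrees; the focal length in pixels is half the picture's height over the tangent of half this angle, whatever the lens; pixels are square), "cx", "cy" (the principal point, pixels), "k1" (the pictures are not rectified: a ray, as slopes to the right and down, at radius r is drawn at 1 + k1 r^2 times it, then the intrinsics apply), "rvec" (rotation vector, rad) and "tvec" (3), from world to camera coordinates, as OpenCV has them; the wrist camera has in their place "tool_from_camera" (4x4, takes a point from camera to tool coordinates, whose origin is the TCP and whose axes are the flange's). Camera axes: x right, y down, z forward; pixel columns grow to the right and rows downward; lengths in m; the calibration is good to about 2 mm. A picture is of the moment at which its call begins: read the wrist's pose just before it. get_calibration takes no time and is no camera call.
- robot.sign_off(): hands the job in; it is judged then, once.
Trained networks look in the newest picture that a camera, given by its name, has taken for a name from the list of things; names that differ only in an ending like _2 or _b are one class to them, and where a whole thing is asked for, a point or a joint stands for the part that bears it (a point fixed in the world has none). Each returns a list of dicts, best first, with "p" (0 to 1); they miss things now and then, are a little off and sometimes report something else, mostly with a low value. They report only what shows in the picture. A call takes as long as a camera call. They do not tell look-alikes from the thing itself.
- models.find_in(camera, label): "uv" ([column, row] in pixels, amid what is visible of it).
The state is a dict: "time_s": time; "joints": joint angles; "qvel": joint speeds; "tau": joint torques, N m; "position": TCP position; "ee_rot": TCP orientation; "wrist_force": force on the tool from outside, world axes, zero at the start; "torque": the same for the moment, N m; "gripper_width": finger opening in m; "grasp_force": force on a finger pad.
Only numpy, scipy, OpenCV 4.12 (cv2) and the standard library are available. Lean on these libraries where they do the work, as an engineer would, in place of code of your own. Each camera call takes 0.05 s, during which the arm holds its last target. There are 200 camera calls.

TASK

The badge lying in the red-framed square of the job tray shows the colour being run now: pick up the acrylic blank of that colour, gripping it only by its two white frosted faces and never touching its clear faces. Hold it upright in the light gauge, centred between lamp and receiver, so that the beam goes straight through both clear faces at about the middle of the block, and finish while still holding it there, still. Do not knock the gauge, and leave the other blanks and everything else on the table where they stand.

Things in the scene. Friction and masses are not known exactly. Their poses are not given: they have to be found in the camera images.
- blank_amber: amber tinted clear acrylic block, standing upright on the board: 60 mm tall, 36 mm along its x, 24 mm along its y, 50 to 85 g. Its two see-through polished faces look along +x and -x (36 mm apart); its two frosted faces look along +y and -y (24 mm apart) and are covered by opaque white panels 30 mm wide and 56 mm tall, centred, standing 2 mm proud of the clear core. Origin: centre of its underside; z up
- blank_green: green tinted clear acrylic block, standing upright on the board: 60 mm tall, 36 mm along its x, 24 mm along its y, 50 to 85 g. Its two see-through polished faces look along +x and -x (36 mm apart); its two frosted faces look along +y and -y (24 mm apart) and are covered by opaque white panels 30 mm wide and 56 mm tall, centred, standing 2 mm proud of the clear core. Origin: centre of its underside; z up
- blank_pink: pink tinted clear acrylic block, standing upright on the board: 60 mm tall, 36 mm along its x, 24 mm along its y, 50 to 85 g. Its two see-through polished faces look along +x and -x (36 mm apart); its two frosted faces look along +y and -y (24 mm apart) and are covered by opaque white panels 30 mm wide and 56 mm tall, centred, standing 2 mm proud of the clear core. Origin: centre of its underside; z up
- blank_amber_mid (a point): centre of the amber block, 30 mm above its underside, same axes
- blank_green_mid (a point): centre of the green block, 30 mm above its underside, same axes
- blank_pink_mid (a point): centre of the pink block, 30 mm above its underside, same axes
- badge_amber: amber button badge, 37 mm across, 6 mm thick, fixed flat on the job tray in one of its three squares. Origin: centre of its underside
- badge_green: green button badge, 37 mm across, 6 mm thick, fixed flat on the job tray in one of its three squares. Origin: centre of its underside
- badge_pink: pink button badge, 37 mm across, 6 mm thick, fixed flat on the job tray in one of its three squares. Origin: centre of its underside
- current_job (a point): centre of the red-framed square of the job tray (a grey plate 70 x 230 x 6 mm at the far side of the table), on the tray's top; it lies at one end of the tray. The other two squares, framed black, are 70 and 140 mm from it. The badge in the red frame lies within 5 mm of this point
- gauge: fixed light gauge: blue base plate 90 mm (its x) by 250 mm (its y) by 12 mm thick. At each end of y a blue post, 50 mm (x) by 24 mm (y), centred 82 mm from the middle, carries a horizontal tube of 38 mm diameter along y: black lamp at -y, bright metal receiver at +y. The tube ends that face each other are 103 mm apart; the tubes' tops are 149 mm above the table; open above and along x. Origin: centre of the underside of the base; z up
- beam (a point): middle of the light beam, midway between lamp and receiver, 130 mm above the table; the beam is 8 mm thick, level, and runs along y (axes as the gauge's), drawn as a thin yellow ray
- board: fixed plywood board, 100 mm (its x) by 310 mm (its y), 8 mm thick, on which the three blanks stand about 97 mm apart along its y, each turned by its own angle. Origin: centre of its underside
- die: steel badge die, loose disc 72 mm across, 36 mm tall; bystander. Origin: centre of its underside
- cutter: dark steel ring cutter, loose, 68 mm across, 28 mm tall; bystander. Origin: centre of its underside
- cleaner: white bottle with a blue cap, loose, 52 mm across, 150 mm tall; bystander. Origin: centre of its underside
- spanner: loose steel spanner lying flat; bystander. Origin: on its underside, near its middle
Things that resemble listed ones, but are neither listed nor needed, are in the scene too. What is shaped like the blank_pink but blue or purple is not meant.

How it is judged (in metres and radians):
On the way:
1. the blank of the current colour is lifted off the board, pinched by its two frosted faces (((horizontal distance between badge_amber and current_job below 0.03 m and contact force between the fingers and blank_amber_c1 above 1 N and contact force between the fingers and blank_amber_c2 above 1 N and height (world z) of blank_amber above 0.03 m and contact force between blank_amber and board below 0.1 N) or (horizontal distance between badge_green and current_job below 0.03 m and contact force between the fingers and blank_green_c1 above 1 N and contact force between the fingers and blank_green_c2 above 1 N and height (world z) of blank_green above 0.03 m and contact force between blank_green and board below 0.1 N) or (horizontal distance between badge_pink and current_job below 0.03 m and contact force between the fingers and blank_pink_c1 above 1 N and contact force between the fingers and blank_pink_c2 above 1 N and height (world z) of blank_pink above 0.03 m and contact force between blank_pink and board below 0.1 N))), for 0.2 s.
At the end, for the whole second after the job is handed in: The blank of the red-framed badge's colour is held by fingers on both frosted faces, its centre within 7 mm of the beam sideways, 18 mm in height, 22 mm of midway along it; clear-face axis within 0.14 rad of the beam, upright within 0.14 rad, still, not touching the gauge (((horizontal distance between badge_amber and current_job below 0.03 m and contact force between the fingers and blank_amber_c1 above 1 N and contact force between the fingers and blank_amber_c2 above 1 N and x of blank_amber_mid in the frame of beam between -0.007 and 0.007 m and y of blank_amber_mid in the frame of beam between -0.022 and 0.022 m and z of blank_amber_mid in the frame of beam between -0.018 and 0.018 m and angle between the x axis of blank_amber and the y axis of gauge, either way round below 0.14 rad and angle between blank_amber's own z axis and vertical below 0.14 rad and linear speed of blank_amber below 0.02 m/s and contact force between blank_amber and gauge below 0.2 N) or (horizontal distance between badge_green and current_job below 0.03 m and contact force between the fingers and blank_green_c1 above 1 N and contact force between the fingers and blank_green_c2 above 1 N and x of blank_green_mid in the frame of beam between -0.007 and 0.007 m and y of blank_green_mid in the frame of beam between -0.022 and 0.022 m and z of blank_green_mid in the frame of beam between -0.018 and 0.018 m and angle between the x axis of blank_green and the y axis of gauge, either way round below 0.14 rad and angle between blank_green's own z axis and vertical below 0.14 rad and linear speed of blank_green below 0.02 m/s and contact force between blank_green and gauge below 0.2 N) or (horizontal distance between badge_pink and current_job below 0.03 m and contact force between the fingers and blank_pink_c1 above 1 N and contact force between the fingers and blank_pink_c2 above 1 N and x of blank_pink_mid in the frame of beam between -0.007 and 0.007 m and y of blank_pink_mid in the frame of beam between -0.022 and 0.022 m and z of blank_pink_mid in the frame of beam between -0.018 and 0.018 m and angle between the x axis of blank_pink and the y axis of gauge, either way round below 0.14 rad and angle between blank_pink's own z axis and vertical below 0.14 rad and linear speed of blank_pink below 0.02 m/s and contact force between blank_pink and gauge below 0.2 N))); the arm keeps its last pose, push and grip.
It fails at once if the fingers touch the clear part of a blank (over 0.5 N) (contact force between the fingers and blank_amber_c0 above 0.5 N or contact force between the fingers and blank_green_c0 above 0.5 N or contact force between the fingers and blank_pink_c0 above 0.5 N).
It fails at once if the gauge is struck (over 3 N) (contact force between gauge and anything else above 3 N).
It fails at once if a blank of another colour is shifted more than 15 mm or tipped ((not (horizontal distance between badge_amber and current_job below 0.03 m) and (distance of blank_amber from where it was at the start of the episode above 0.015 m or angle between blank_amber's own z axis and vertical above 0.3 rad)) or (not (horizontal distance between badge_green and current_job below 0.03 m) and (distance of blank_green from where it was at the start of the episode above 0.015 m or angle between blank_green's own z axis and vertical above 0.3 rad)) or (not (horizontal distance between badge_pink and current_job below 0.03 m) and (distance of blank_pink from where it was at the start of the episode above 0.015 m or angle between blank_pink's own z axis and vertical above 0.3 rad))).
It fails at once if a bystander is shifted more than 30 mm (distance of any of die, cutter, cleaner, spanner from where it was at the start of the episode above 0.03 m).
It also fails if it takes over 45 s, if anything falls off the work surface, if the arm or the gripper's body presses on something with over 40 N, if the wrist force passes 120 N, or if a joint passes its speed limit or range.

## Working session

There is one attempt and no reset: what is moved stays moved. The work goes in short steps, Python scripts to look and compute and a tool call to move; the robot and the scene stay as the last step left them, time stands still between calls to the robot, and variables do not carry over. Pictures are saved under pics/ and viewed, at most 10 in all, crops included, and the job is handed in when it is done.

Besides the shell and the picture viewer there is one more tool, called after "Call:" as a command line: name --argument value ..., lists and objects as JSON in quotes. send_rows: Moves the arm, as the interface text tells. Shift numbers are shares of 0.03 m and turn numbers shares of pi/2 rad, none past 1 either way. Its arguments: {"type":"object","properties":{"motion":{"type":"array"}},"required":["motion"]}

```bash
mkdir -p pics; cat > h.py <<'E'
import numpy as np, cv2
from rig import robot, imaging, models
from scipy.spatial.transform import Rotation as R
def cam(name):
    c=imaging.get_calibration(name); f=200/np.tan(np.radians(c["vfov"])/2)
    if "rvec" in c:
        Rw=cv2.Rodrigues(np.array(c["rvec"],float))[0]; t=np.array(c["tvec"],float).ravel()
    else:
        s=robot.get_state(); T=np.eye(4); T[:3,:3]=R.from_euler('xyz',s["ee_rot"],degrees=True).as_matrix(); T[:3,3]=s["position"]
        M=np.linalg.inv(T@np.array(c["tool_from_camera"])); Rw,t=M[:3,:3],M[:3,3]
    return f,c["cx"],c["cy"],c["k1"],Rw,t
def ray(C,uv):
    f,cx,cy,k,Rw,t=C; d=np.array([(uv[0]-cx)/f,(uv[1]-cy)/f]); s=d.copy()
    for _ in range(30): s=d/(1+k*(s@s))
    return -Rw.T@t, Rw.T@np.array([s[0],s[1],1])
def at(C,uv,z):
    o,d=ray(C,uv); return o+d*(z-o[2])/d[2]
def proj(C,P):
    f,cx,cy,k,Rw,t=C; q=(Rw@np.atleast_2d(P).T).T+t; s=q[:,:2]/q[:,2:]; s=s*(1+k*(s**2).sum(1,keepdims=True)); return s*f+[cx,cy]
E
python3 - <<'E'
from h import *
print(robot.get_state())
for n in("scene","side","wrist"):
    cv2.imwrite(f"pics/{n}0.png",imaging.grab_frame(n)); C=cam(n); print(n,-C[4].T@C[5],C[4][2],C[:4])
    for l in ["blank_amber","blank_green","blank_pink","badge_amber","badge_green","badge_pink","gauge","board"]:
        print(l,[(np.round(d["uv"]),round(d["p"],2)) for d in models.find_in(n,l)][:3])
E
```

```text
{'time_s': 0.0, 'joints': array([ 1.65062676e+01,  2.05910550e+01,  6.32783339e-01, -1.87097705e-02,
       -7.01352578e+01, -1.65066841e+01]), 'qvel': array([ 0.06972383, -0.07313181, -0.03356533,  0.07714645,  0.11208317,
        0.03934949]), 'tau': array([ 2.55543900e-04, -5.83324420e+01,  2.93422562e+01,  6.93659976e+00,
       -6.00149287e-03, -1.14765509e-06]), 'position': array([ 6.74802711e-01, -1.40761369e-05,  4.03764641e-01]), 'ee_rot': array([ 1.79905328e+02, -9.71321501e-03, -9.00067804e+01]), 'wrist_force': array([-0.49749382, -0.26821565,  0.90542744]), 'torque': array([-0.0407976 ,  0.00754344, -0.02452685]), 'grasp_force': 0.0, 'gripper_width': 0.08553510791258888}
scene [ 1.16061418 -0.75644887  1.39494339] [-0.36510311  0.46961458 -0.80384194] (np.float64(469.23439858237293), 316.0823323225994, 197.64892582201892, -0.10162262277950869)
blank_amber [(array([265., 215.]), 0.62)]
blank_green [(array([233., 262.]), 0.44)]
blank_pink [(array([274., 278.]), 0.67), (array([252., 244.]), 0.65), (array([300., 250.]), 0.44)]
badge_amber []
badge_green [(array([350., 240.]),
[... 621 characters left out ...]
]
badge_amber [(array([352., 200.]), 0.5)]
badge_green [(array([353., 212.]), 0.61)]
badge_pink []
gauge [(array([287., 181.]), 0.74)]
board [(array([281., 265.]), 0.79), (array([331., 294.]), 0.66)]
wrist [ 0.67568469 -0.08308653  0.37350655] [ 0.00095009  0.32616941 -0.94531086] (np.float64(280.4207932510068), 318.03648903704095, 195.27559547578105, -0.030454412089210323)
blank_amber [(array([523.,  44.]), 0.81)]
blank_green []
blank_pink [(array([356.,  12.]), 0.63)]
badge_amber [(array([268., 202.]), 0.86)]
badge_green [(array([270., 150.]), 0.86), (array([523.,  41.]), 0.35)]
badge_pink [(array([271., 246.]), 0.75)]
gauge [(array([434., 263.]), 0.72)]
board [(array([481.,  48.]), 0.64)]
```

View pics/scene0.png

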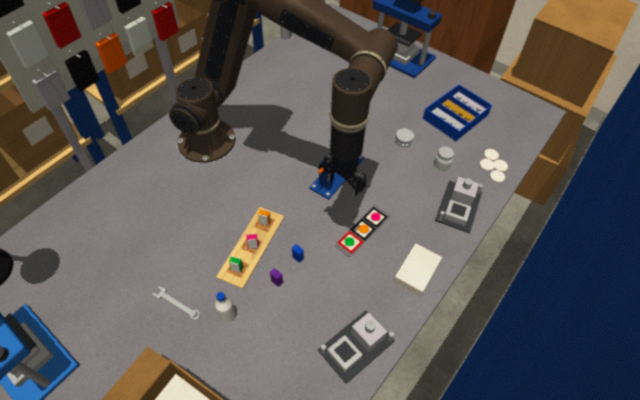

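View pics/side0.png

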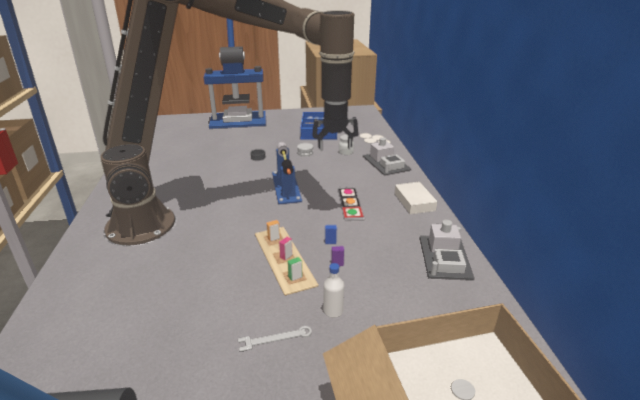

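View pics/wrist0.png

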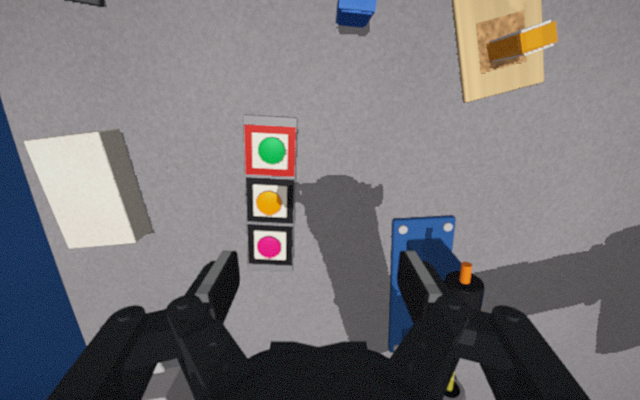

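The red-framed square (wrist 270,150) holds the green badge, with amber at (268,202) and pink at (269,246) in black frames, so the job is green. The green blank is at scene (235,264) and side (296,268), at the -y end of the board. The loose blue block (298,252) and purple block (276,277) are decoys. The gauge is at wrist (434,263), with its black lamp toward -y.

```bash
python3 - <<'E'
from h import *
S,D,W=cam("scene"),cam("side"),cam("wrist")
def tri(a,b):
    o1,d1=ray(S,a);o2,d2=ray(D,b); d1/=np.linalg.norm(d1);d2/=np.linalg.norm(d2)
    k=np.linalg.lstsq(np.c_[d1,-d2],o2-o1,rcond=None)[0]; p,q=o1+k[0]*d1,o2+k[1]*d2; return (p+q)/2,np.linalg.norm(p-q)
for n,a,b in [("green",(235.5,265),(295,269)),("pink",(252,242),(286,248)),("amber",(265,217),(273,231)),("bottle cap",(220,296),(334,268)),("blue",(298,252),(331,234)),("purple",(276,277),(338,256))]: print(n,*tri(a,b))
for n,uv,z in [("g c1",(392,218),.012),("g c2",(453,215),.012),("gbl",(390,350),.012),("badge",(271,150),.012),("bottle base",(225,318),.0)]:
    print(n,at(W if n[0]!='b' or n=='badge' else S,uv,z))
print([at(S,u,.008) for u in [(257,208),(283,212),(243,286),(218,277)]])
E
```

```text
green [ 0.51166512 -0.34288451  0.03671073] 0.001346005030398929
pink [ 0.49294733 -0.24458486  0.03746204] 0.00028294234825975345
amber [ 0.45618931 -0.1394637   0.03078708] 0.0023795005022630507
bottle cap [ 0.5991347  -0.47691572  0.14255867] 0.0027451647829334473
blue [ 0.63738618 -0.17467815  0.02909499] 0.0058022828480680565
purple [ 0.64152388 -0.29027549  0.03014468] 0.004030434795925306
g c1 [0.57208436 0.07555645 0.012     ]
g c2 [0.48607121 0.07125285 0.012     ]
gbl [0.55352821 0.32141168 0.012     ]
badge [ 0.7367936  -0.02044984  0.012     ]
bottle base [ 0.59930872 -0.48719223  0.        ]
[array([ 0.39418676, -0.11764873,  0.008     ]), array([ 0.47867395, -0.07141021,  0.008     ]), array([ 0.56997199, -0.37348325,  0.008     ]), array([ 0.48393498, -0.40231941,  0.008     ])]
```

Call:
send_rows --motion '[{"tx": 0.79,"ty": 0.5,"hand": 1},{"tx": 0.79,"ty": 0.5,"hand": 1},{"tx": 0.79,"ty": 0.5,"hand": 1},{"tx": 0.79,"ty": 0.5,"hand": 1},{"tx": 0.79,"ty": 0.5,"hand": 1},{"tx": 0.79,"ty": 0.5,"hand": 1},{"tx": 0.79,"ty": 0.5,"hand": 1},{"tx": 0.79,"ty": 0.5,"hand": 1},{"tx": 0.79,"ty": 0.5,"hand": 1},{"tx": 0.79,"ty": 0.5,"hand": 1},{"tx": 0.79,"ty": 0.5,"hand": 1},{"hand": 1}]'

```text
validation failed for argument at $.mo...
```

```bash
python3 - <<'E'
from h import *
s=robot.get_state();print(s["position"],s["ee_rot"],s["time_s"])
C=cam("wrist"); I=imaging.grab_frame("wrist"); cv2.imwrite("pics/w1.png",I)
print(models.find_in("wrist","blank_green"))
u=proj(C,[[.512,-.343,.068]])[0]; print(u)
x,y=np.clip(u,[100,75],[540,325]).astype(int)
cv2.imwrite("pics/w1c.png",cv2.resize(I[y-75:y+75,x-100:x+100],None,fx=4,fy=4,interpolation=cv2.INTER_CUBIC)); print("crop origin",x-100,y-75)
E
```

```text
[ 6.74965626e-01 -3.32052290e-05  4.04682400e-01] [ 1.79997953e+02 -8.26281474e-04 -9.00004244e+01] 1.35
[]
[ 518.72480364 -229.10781359]
crop origin 418 0
```

View pics/w1c.png

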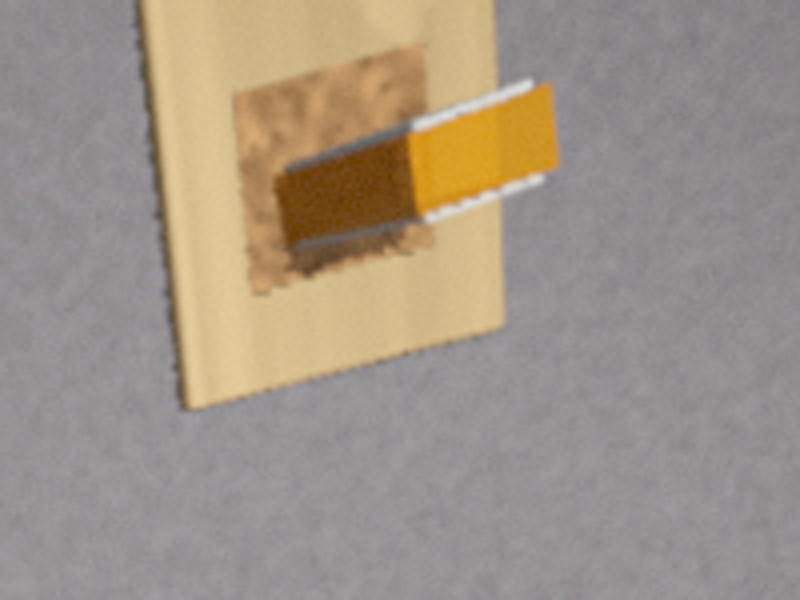

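The move was refused, probably because every row needs all seven keys. The crop shows only the amber blank, at about (520,35), since the arm hadn't moved.

Call:
send_rows --motion '[{"tx": 0.79,"ty": 0.5,"tz": 0,"ax": 0,"ay": 0,"az": 0,"hand": 1},{"tx": 0.79,"ty": 0.5,"tz": 0,"ax": 0,"ay": 0,"az": 0,"hand": 1},{"tx": 0.79,"ty": 0.5,"tz": 0,"ax": 0,"ay": 0,"az": 0,"hand": 1},{"tx": 0.79,"ty": 0.5,"tz": 0,"ax": 0,"ay": 0,"az": 0,"hand": 1},{"tx": 0.79,"ty": 0.5,"tz": 0,"ax": 0,"ay": 0,"az": 0,"hand": 1},{"tx": 0.79,"ty": 0.5,"tz": 0,"ax": 0,"ay": 0,"az": 0,"hand": 1},{"tx": 0.79,"ty": 0.5,"tz": 0,"ax": 0,"ay": 0,"az": 0,"hand": 1},{"tx": 0.79,"ty": 0.5,"tz": 0,"ax": 0,"ay": 0,"az": 0,"hand": 1},{"tx": 0.79,"ty": 0.5,"tz": 0,"ax": 0,"ay": 0,"az": 0,"hand": 1},{"tx": 0.79,"ty": 0.5,"tz": 0,"ax": 0,"ay": 0,"az": 0,"hand": 1},{"tx": 0.79,"ty": 0.5,"tz": 0,"ax": 0,"ay": 0,"az": 0,"hand": 1},{"tx": 0,"ty": 0,"tz": 0,"ax": 0,"ay": 0,"az": 0,"hand": 1}]'

```text
time_s: 2.45
position: [0.5077, -0.2635, 0.405]
ee_rot: [180.0, -0.0, -90.1]
wrist_force: [0.5, 0.3, -0.4]
gripper_width: 0.085
grasp_force: 0.0
```

```bash
python3 - <<'E'
from h import *
s=robot.get_state();print(s["position"],s["ee_rot"],s["time_s"])
C=cam("wrist"); I=imaging.grab_frame("wrist"); cv2.imwrite("pics/w2.png",I)
print(models.find_in("wrist","blank_green"))
u=proj(C,[[.512,-.343,.068]])[0]; print(u)
x,y=np.clip(u,[100,75],[540,325]).astype(int)
cv2.imwrite("pics/w2c.png",cv2.resize(I[y-75:y+75,x-100:x+100],None,fx=4,fy=4,interpolation=cv2.INTER_CUBIC)); print("crop origin",x-100,y-75)
E
```

```text
[ 0.50766743 -0.26347447  0.40500921] [ 1.79986124e+02 -1.68925955e-02 -9.01451892e+01] 2.45
[{'uv': [317.9, 107.6], 'p': 0.67}]
[314.42169282 102.58504213]
crop origin 214 27
```

View pics/w2c.png

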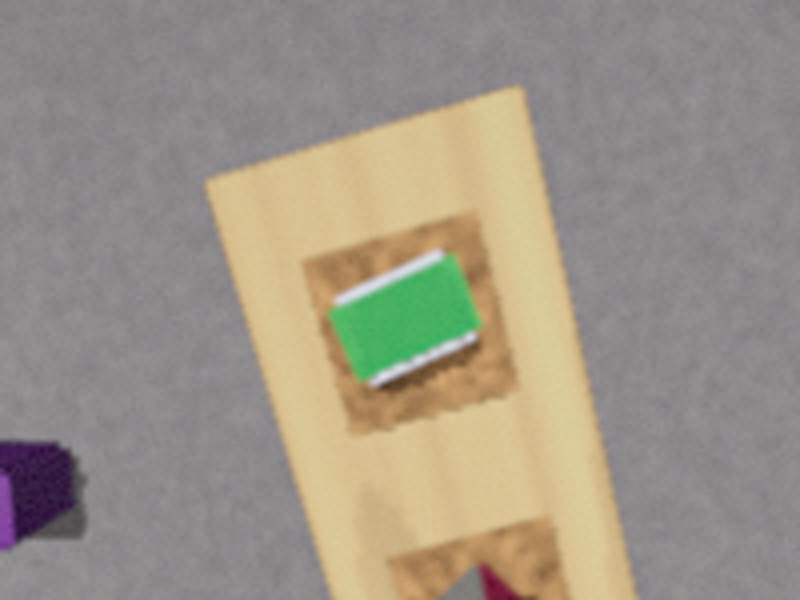

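The crop shows the green blank's top at about crop (405,318), full picture (315,106). Its frosted white edges face image-up and image-down, and the block is turned about 23° in the image. It is the only green block, and it stands on the board.

```bash
python3 - <<'E'
from h import *
C=cam("wrist"); I=cv2.imread("pics/w2.png"); b,g,r=[I[...,i].astype(int) for i in range(3)]
m=((g>r+50)&(g>b+40)).astype(np.uint8); n,l,st,_=cv2.connectedComponentsWithStats(m)
k=l[106,315]; ys,xs=np.where(l==k); print(len(xs))
P=np.array([at(C,(x,y),.068)[:2] for x,y in zip(xs,ys)]); c=P.mean(0)
w,V=np.linalg.eigh(np.cov((P-c).T)); print("c",c,"dims",np.sqrt(12*w),"long axis deg",np.degrees(np.arctan2(V[1,1],V[0,1])))
rr=cv2.minAreaRect((P*1000).astype(np.float32)); print(rr)
# gauge from first wrist image, plate edges
E
```

```text
631
c [ 0.51340757 -0.33742088] dims [0.01884854 0.03502205] long axis deg -156.3868170179228
((513.4133911132812, -337.4649353027344), (35.00562286376953, 19.023799896240234), 23.5208740234375)
```

Call:
send_rows --motion '[{"tx": 0.82,"ty": -0.06,"tz": 0,"ax": 0,"ay": 0,"az": 0,"hand": 1},{"tx": 0.82,"ty": -0.06,"tz": 0,"ax": 0,"ay": 0,"az": 0,"hand": 1},{"tx": 0.82,"ty": -0.07,"tz": 0,"ax": 0,"ay": 0,"az": 0,"hand": 1},{"tx": 0,"ty": 0,"tz": 0,"ax": 0,"ay": 0,"az": 0.074,"hand": 1},{"tx": 0,"ty": 0,"tz": 0,"ax": 0,"ay": 0,"az": 0.074,"hand": 1},{"tx": 0,"ty": 0,"tz": 0,"ax": 0,"ay": 0,"az": 0.074,"hand": 1},{"tx": 0,"ty": 0,"tz": 0,"ax": 0,"ay": 0,"az": 0.074,"hand": 1},{"tx": 0,"ty": 0,"tz": 0,"ax": 0,"ay": 0,"az": 0.074,"hand": 1}]'

```text
time_s: 3.22
position: [0.5165, -0.3338, 0.4046]
ee_rot: [180.0, 0.0, -123.6]
wrist_force: [-0.4, 0.5, -0.4]
gripper_width: 0.0853
grasp_force: 0.0
```

Call:
send_rows --motion '[{"tx": 0,"ty": 0,"tz": 0.5,"ax": 0,"ay": 0,"az": 0.074,"hand": 1},{"tx": 0,"ty": 0,"tz": 0.5,"ax": 0,"ay": 0,"az": 0.074,"hand": 1},{"tx": 0,"ty": 0,"tz": 0.5,"ax": 0,"ay": 0,"az": 0.074,"hand": 1},{"tx": 0,"ty": 0,"tz": 0.5,"ax": 0,"ay": 0,"az": 0.074,"hand": 1},{"tx": 0,"ty": 0,"tz": 0.5,"ax": 0,"ay": 0,"az": 0.074,"hand": 1},{"tx": 0,"ty": 0,"tz": 0.5,"ax": 0,"ay": 0,"az": 0,"hand": 1},{"tx": 0,"ty": 0,"tz": 0,"ax": 0,"ay": 0,"az": 0,"hand": 1},{"tx": 0,"ty": 0,"tz": 0,"ax": 0,"ay": 0,"az": 0,"hand": 1}]'

```text
time_s: 3.88
position: [0.5162, -0.3339, 0.3142]
ee_rot: [179.9, -0.1, -156.5]
wrist_force: [-0.6, 0.1, 0.1]
gripper_width: 0.0851
grasp_force: 0.0
```

```bash
python3 - <<'E'
from h import *
s=robot.get_state();print(s["position"],s["ee_rot"],s["time_s"],s["joints"])
C=cam("wrist"); I=imaging.grab_frame("wrist"); cv2.imwrite("pics/w3.png",I)
b,g,r=[I[...,i].astype(int) for i in range(3)]
m=((g>r+50)&(g>b+40)).astype(np.uint8)
n,l,st,ce=cv2.connectedComponentsWithStats(m); k=1+np.argmax(st[1:,4]); ys,xs=np.where(l==k); print(ce[k],len(xs))
P=np.array([at(C,(x,y),.068)[:2] for x,y in zip(xs,ys)]); c=P.mean(0)
w,V=np.linalg.eigh(np.cov((P-c).T)); print("c",c,"dims",np.sqrt(12*w),"deg",np.degrees(np.arctan2(V[1,1],V[0,1])))
print(cv2.minAreaRect((P*1000).astype(np.float32)))
E
```

```text
[ 0.51615964 -0.33390466  0.31417763] [ 1.79944812e+02 -8.34057459e-02 -1.56488867e+02] 3.8833 [-1.47163631e+01  1.90340268e+01 -1.41080256e+01  9.85003704e-03
 -5.69576176e+01 -5.17779224e+01]
[312.91848265 191.22114609] 1239
c [ 0.50613582 -0.34189616] dims [0.01885443 0.04488198] deg -157.95002101373515
((505.6493225097656, -342.040771484375), (46.11814498901367, 19.34510040283203), 22.28992462158203)
```

View pics/w3.png

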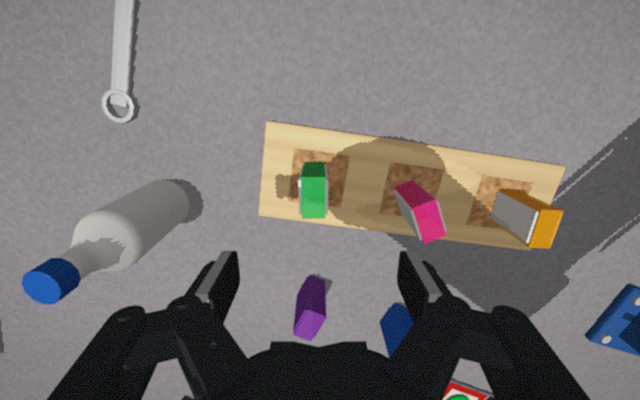

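The wrist view shows the green blank at (313,191) in line between the fingers, bottle far left at (130,240), purple decoy at (310,307). The green mask includes the side clear face, so I'll separate the brighter top.

```bash
python3 - <<'E'
from h import *
C=cam("wrist"); I=cv2.imread("pics/w3.png"); b,g,r=[I[...,i].astype(int) for i in range(3)]
print(g[155:225:3,313])
m=((g>r+50)&(g>b+40)); ys,xs=np.where(m&(np.abs(np.arange(640)-313)<40)[None]); gs=g[ys,xs]
t=cv2.threshold(gs.astype(np.uint8),0,255,cv2.THRESH_OTSU)[0]; print("otsu",t)
for T in (t,):
    P=np.array([at(C,(x,y),.068)[:2] for x,y,v in zip(xs,ys,gs) if v>T]); c=P.mean(0)
    w,V=np.linalg.eigh(np.cov((P-c).T)); print(c,np.sqrt(12*w),np.degrees(np.arctan2(V[1,1],V[0,1])))
E
```

```text
[126 119 111  86  90  84  84 113 174 169 172 173 174 173 169 169 181 189
 188 187 189 190 195 143]
otsu 121.0
[ 0.5113736 -0.3404388] [0.01964006 0.03546055] -157.9131439576661
```

Call:
send_rows --motion '[{"tx": 0.21,"ty": -0.12,"tz": 0,"ax": 0,"ay": 0,"az": 0,"hand": 1},{"tx": 0,"ty": 0,"tz": 0.55,"ax": 0,"ay": 0,"az": 0,"hand": 1},{"tx": 0,"ty": 0,"tz": 0.55,"ax": 0,"ay": 0,"az": 0,"hand": 1},{"tx": 0,"ty": 0,"tz": 0.55,"ax": 0,"ay": 0,"az": 0,"hand": 1},{"tx": 0,"ty": 0,"tz": 0.55,"ax": 0,"ay": 0,"az": 0,"hand": 1},{"tx": 0,"ty": 0,"tz": 0.55,"ax": 0,"ay": 0,"az": 0,"hand": 1},{"tx": 0,"ty": 0,"tz": 0.55,"ax": 0,"ay": 0,"az": 0,"hand": 1},{"tx": 0,"ty": 0,"tz": 0.55,"ax": 0,"ay": 0,"az": 0,"hand": 1},{"tx": 0,"ty": 0,"tz": 0,"ax": 0,"ay": 0,"az": 0,"hand": 1},{"tx": 0,"ty": 0,"tz": 0,"ax": 0,"ay": 0,"az": 0,"hand": 1}]'

```text
time_s: 4.77
position: [0.5113, -0.3407, 0.1995]
ee_rot: [180.0, -0.0, -156.6]
wrist_force: [-0.2, 0.1, 0.6]
gripper_width: 0.0853
grasp_force: 0.0
```

Call:
send_rows --motion '[{"tx": 0,"ty": 0,"tz": 0,"ax": 0,"ay": 0,"az": 0,"hand": 0.6},{"tx": 0,"ty": 0,"tz": 0,"ax": 0,"ay": 0,"az": 0,"hand": 0.5},{"tx": 0,"ty": 0,"tz": 0,"ax": 0,"ay": 0,"az": 0,"hand": 0.4},{"tx": 0,"ty": 0,"tz": 0,"ax": 0,"ay": 0,"az": 0,"hand": 0.3},{"tx": 0,"ty": 0,"tz": 0,"ax": 0,"ay": 0,"az": 0,"hand": 0.2},{"tx": 0,"ty": 0,"tz": 0,"ax": 0,"ay": 0,"az": 0,"hand": 0},{"tx": 0,"ty": 0,"tz": 0,"ax": 0,"ay": 0,"az": 0,"hand": 0},{"tx": 0,"ty": 0,"tz": 0,"ax": 0,"ay": 0,"az": 0,"hand": 0},{"tx": 0,"ty": 0,"tz": 0,"ax": 0,"ay": 0,"az": 0,"hand": 0},{"tx": 0,"ty": 0,"tz": 0,"ax": 0,"ay": 0,"az": 0,"hand": 0}]'

```text
time_s: 5.6
position: [0.5116, -0.3404, 0.1999]
ee_rot: [-180.0, 0.0, -156.6]
wrist_force: [-1.4, 1.0, 5.5]
gripper_width: 0.0236
grasp_force: 59.2
```

Call:
send_rows --motion '[{"tx": 0,"ty": 0,"tz": -0.3,"ax": 0,"ay": 0,"az": 0,"hand": 0},{"tx": 0,"ty": 0,"tz": -0.6,"ax": 0,"ay": 0,"az": 0,"hand": 0},{"tx": 0,"ty": 0,"tz": -0.9,"ax": 0,"ay": 0,"az": 0,"hand": 0},{"tx": 0,"ty": 0,"tz": -0.9,"ax": 0,"ay": 0,"az": 0,"hand": 0},{"tx": 0,"ty": 0,"tz": -0.9,"ax": 0,"ay": 0,"az": 0,"hand": 0},{"tx": 0,"ty": 0,"tz": -0.9,"ax": 0,"ay": 0,"az": 0,"hand": 0},{"tx": 0,"ty": 0,"tz": -0.9,"ax": 0,"ay": 0,"az": 0,"hand": 0},{"tx": 0,"ty": 0,"tz": -0.9,"ax": 0,"ay": 0,"az": 0,"hand": 0},{"tx": 0,"ty": 0,"tz": -0.7,"ax": 0,"ay": 0,"az": 0,"hand": 0},{"tx": 0,"ty": 0,"tz": 0,"ax": 0,"ay": 0,"az": 0,"hand": 0}]'

```text
time_s: 6.43
position: [0.5118, -0.3408, 0.415]
ee_rot: [-179.7, 0.3, -156.6]
wrist_force: [0.5, -0.3, -0.5]
gripper_width: 0.0237
grasp_force: 58.8
```

Call:
send_rows --motion '[{"tx": 0,"ty": 0,"tz": 0,"ax": 0,"ay": 0,"az": -0.065,"hand": 0},{"tx": 0,"ty": 0,"tz": 0,"ax": 0,"ay": 0,"az": -0.065,"hand": 0},{"tx": 0,"ty": 0,"tz": 0,"ax": 0,"ay": 0,"az": -0.065,"hand": 0},{"tx": 0,"ty": 0,"tz": 0,"ax": 0,"ay": 0,"az": -0.065,"hand": 0},{"tx": 0,"ty": 0,"tz": 0,"ax": 0,"ay": 0,"az": -0.065,"hand": 0},{"tx": 0,"ty": 0,"tz": 0,"ax": 0,"ay": 0,"az": -0.065,"hand": 0},{"tx": 0,"ty": 0,"tz": 0,"ax": 0,"ay": 0,"az": -0.065,"hand": 0},{"tx": 0,"ty": 0,"tz": 0,"ax": 0,"ay": 0,"az": -0.065,"hand": 0},{"tx": 0,"ty": 0,"tz": 0,"ax": 0,"ay": 0,"az": -0.065,"hand": 0},{"tx": 0,"ty": 0,"tz": 0,"ax": 0,"ay": 0,"az": -0.065,"hand": 0},{"tx": 0,"ty": 0,"tz": 0,"ax": 0,"ay": 0,"az": -0.065,"hand": 0},{"tx": 0,"ty": 0,"tz": 0,"ax": 0,"ay": 0,"az": -0.065,"hand": 0}]'

```text
time_s: 7.43
position: [0.511, -0.3402, 0.4089]
ee_rot: [180.0, 0.0, -86.1]
wrist_force: [0.3, -0.1, -0.6]
gripper_width: 0.0235
grasp_force: 58.7
```

Call:
send_rows --motion '[{"tx": -0.6,"ty": -0.055,"tz": 0,"ax": 0,"ay": 0,"az": 0,"hand": 0},{"tx": -0.85,"ty": -0.08,"tz": 0,"ax": 0,"ay": 0,"az": 0,"hand": 0},{"tx": -0.85,"ty": -0.08,"tz": 0,"ax": 0,"ay": 0,"az": 0,"hand": 0},{"tx": -0.85,"ty": -0.08,"tz": 0,"ax": 0,"ay": 0,"az": 0,"hand": 0},{"tx": -0.85,"ty": -0.08,"tz": 0,"ax": 0,"ay": 0,"az": 0,"hand": 0},{"tx": -0.85,"ty": -0.08,"tz": 0,"ax": 0,"ay": 0,"az": 0,"hand": 0},{"tx": -0.85,"ty": -0.08,"tz": 0,"ax": 0,"ay": 0,"az": 0,"hand": 0},{"tx": -0.85,"ty": -0.08,"tz": 0,"ax": 0,"ay": 0,"az": 0,"hand": 0},{"tx": -0.85,"ty": -0.08,"tz": 0,"ax": 0,"ay": 0,"az": 0,"hand": 0},{"tx": -0.85,"ty": -0.08,"tz": 0,"ax": 0,"ay": 0,"az": 0,"hand": 0},{"tx": -0.85,"ty": -0.08,"tz": 0,"ax": 0,"ay": 0,"az": 0,"hand": 0},{"tx": -0.85,"ty": -0.08,"tz": 0,"ax": 0,"ay": 0,"az": 0,"hand": 0}]'

```text
time_s: 8.43
position: [0.52, -0.0395, 0.4092]
ee_rot: [180.0, 0.0, -86.4]
wrist_force: [-0.1, 0.6, -0.7]
gripper_width: 0.0236
grasp_force: 58.7
```

Call:
send_rows --motion '[{"tx": -0.85,"ty": -0.08,"tz": 0,"ax": 0,"ay": 0,"az": 0,"hand": 0},{"tx": -0.85,"ty": -0.08,"tz": 0,"ax": 0,"ay": 0,"az": 0,"hand": 0},{"tx": -0.85,"ty": -0.08,"tz": 0,"ax": 0,"ay": 0,"az": 0,"hand": 0},{"tx": -0.85,"ty": -0.08,"tz": 0,"ax": 0,"ay": 0,"az": 0,"hand": 0},{"tx": -0.85,"ty": -0.08,"tz": 0,"ax": 0,"ay": 0,"az": 0,"hand": 0},{"tx": -0.85,"ty": -0.08,"tz": 0,"ax": 0,"ay": 0,"az": 0,"hand": 0},{"tx": -0.85,"ty": -0.08,"tz": 0,"ax": 0,"ay": 0,"az": 0,"hand": 0},{"tx": -0.85,"ty": -0.08,"tz": 0,"ax": 0,"ay": 0,"az": 0,"hand": 0},{"tx": -0.85,"ty": -0.08,"tz": 0,"ax": 0,"ay": 0,"az": 0,"hand": 0},{"tx": -0.85,"ty": -0.08,"tz": 0,"ax": 0,"ay": 0,"az": 0,"hand": 0},{"tx": 0,"ty": 0,"tz": 0,"ax": 0,"ay": 0,"az": 0,"hand": 0},{"tx": 0,"ty": 0,"tz": 0,"ax": 0,"ay": 0,"az": 0,"hand": 0}]'

```text
time_s: 9.43
position: [0.5282, 0.2165, 0.4087]
ee_rot: [179.9, -0.0, -86.3]
wrist_force: [-0.2, 0.2, -1.3]
gripper_width: 0.0233
grasp_force: 58.7
```

```bash
python3 - <<'E'
from h import *
s=robot.get_state();print(s["position"],s["ee_rot"],s["time_s"],s["grasp_force"])
I=imaging.grab_frame("wrist"); cv2.imwrite("pics/w4.png",I)
C=cam("wrist"); cv2.imwrite("pics/w4c.png",cv2.resize(I[:300,170:470],None,fx=2,fy=2,interpolation=cv2.INTER_CUBIC))
E
```

```text
[0.5281767  0.21645598 0.40869494] [ 1.79937050e+02 -3.03333440e-02 -8.62931715e+01] 9.4333 58.71526300907135
```

View pics/w4c.png

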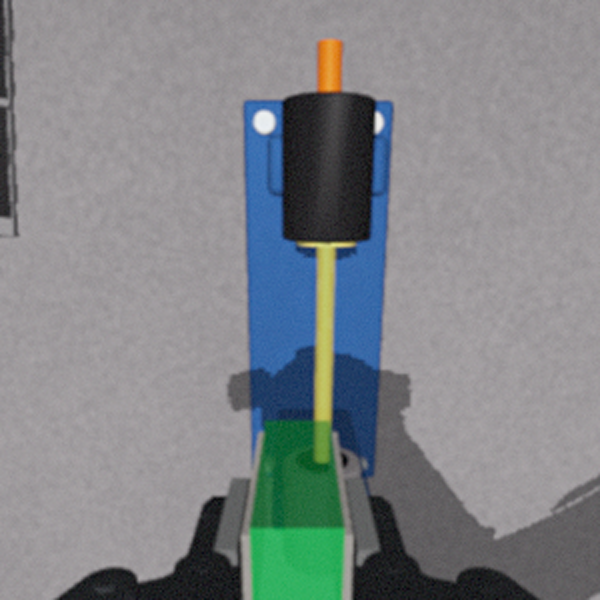

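The lamp sits at the top, at crop (328,165). The beam runs from crop (326,246) to (322,460). The base corners are at crop (245,101) and (393,101). The held block's near clear face runs from its bottom edge (265–333, 420) to its top edge (250–347, 527).

```bash
python3 - <<'E'
from h import *
C=cam("wrist"); f=lambda x,y:(170+x/2-.25,y/2-.25)
A=at(C,f(326,246),.13);B=at(C,f(322.5,455),.13); print("beam",A,B,"yaw of y",np.degrees(np.arctan2(*(B-A)[[1,0]])))
a,b=at(C,f(245,101),.012),at(C,f(393,101),.012); print("base",a,b,np.linalg.norm(a-b),np.degrees(np.arctan2(*(a-b)[[1,0]])))
c=at(C,f(381,460),.012); print("rightedge",c,np.degrees(np.arctan2(*(c-b)[[1,0]])))
zt=.4087-.132;zb=.4087-.192
for n,p,z in [("tl",(250,527),zt),("tr",(347,527),zt),("bl",(265,420),zb),("br",(333,420),zb)]: print(n,at(C,f(*p),z))
E
```

```text
beam [0.52024567 0.15121548 0.13      ] [0.51413221 0.24982757 0.13      ] yaw of y 93.54751237393992
base [0.5677557  0.07972679 0.012     ] [0.48064335 0.07418396 0.012     ] 0.08728851192775654 3.640734317337203
rightedge [0.46213959 0.30702837 0.012     ] 94.54365355398264
tl [0.53981207 0.19783317 0.2767    ]
tr [0.51966309 0.19658652 0.2767    ]
bl [0.53982528 0.19803532 0.2167    ]
br [0.51885187 0.1967335  0.2167    ]
```

Call:
send_rows --motion '[{"tx": 0.22,"ty": 0.21,"tz": 0,"ax": 0,"ay": 0,"az": 0,"hand": 0},{"tx": 0.21,"ty": 0.2,"tz": 0,"ax": 0,"ay": 0,"az": 0,"hand": 0},{"tx": 0,"ty": 0,"tz": 0.45,"ax": 0,"ay": 0,"az": 0,"hand": 0},{"tx": 0,"ty": 0,"tz": 0.5,"ax": 0,"ay": 0,"az": 0,"hand": 0},{"tx": 0,"ty": 0,"tz": 0.5,"ax": 0,"ay": 0,"az": 0,"hand": 0},{"tx": 0,"ty": 0,"tz": 0.5,"ax": 0,"ay": 0,"az": 0,"hand": 0},{"tx": 0,"ty": 0,"tz": 0.5,"ax": 0,"ay": 0,"az": 0,"hand": 0},{"tx": 0,"ty": 0,"tz": 0.5,"ax": 0,"ay": 0,"az": 0,"hand": 0},{"tx": 0,"ty": 0,"tz": 0.5,"ax": 0,"ay": 0,"az": 0,"hand": 0},{"tx": 0,"ty": 0,"tz": 0.3,"ax": 0,"ay": 0,"az": 0,"hand": 0},{"tx": 0,"ty": 0,"tz": 0.14,"ax": 0,"ay": 0,"az": 0,"hand": 0},{"tx": 0,"ty": 0,"tz": 0,"ax": 0,"ay": 0,"az": 0,"hand": 0}]'

```text
time_s: 10.48
position: [0.5167, 0.2008, 0.2921]
ee_rot: [179.9, -0.0, -86.4]
wrist_force: [-0.7, 0.3, -0.1]
gripper_width: 0.0232
grasp_force: 58.8
```

Call:
send_rows --motion '[{"tx": 0,"ty": 0,"tz": 0,"ax": 0,"ay": 0,"az": 0,"hand": 0},{"tx": 0,"ty": 0,"tz": 0,"ax": 0,"ay": 0,"az": 0,"hand": 0},{"tx": 0,"ty": 0,"tz": 0,"ax": 0,"ay": 0,"az": 0,"hand": 0}]'

```text
time_s: 10.73
position: [0.5173, 0.2018, 0.2934]
ee_rot: [-179.9, 0.0, -86.4]
wrist_force: [-0.1, -0.0, -0.9]
gripper_width: 0.0234
grasp_force: 58.8
```

```bash
python3 - <<'E'
from h import *
s=robot.get_state();print(s["position"],s["ee_rot"],s["time_s"],s["grasp_force"])
I=imaging.grab_frame("wrist"); cv2.imwrite("pics/w5c.png",cv2.resize(I[:300,170:470],None,fx=2,fy=2,interpolation=cv2.INTER_CUBIC))
E
```

```text
[0.51726644 0.20179896 0.29340704] [-1.79927781e+02  4.54295191e-02 -8.63961691e+01] 10.7333 58.78927230834961
```

View pics/w5c.png

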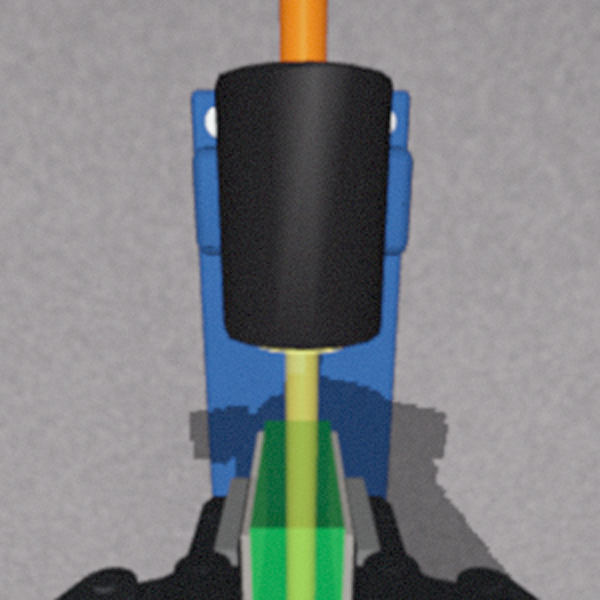

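The beam enters the near clear face at crop column 302, against a face centre of about 299. That is roughly 1 mm off, aligned and clear of the tubes.

```bash
python3 -c "
from rig import robot
print(robot.sign_off())"
```

```text
the job is handed in; nothing more can be done
None
```

The green blank, matching the badge in the red frame, is held by its frosted faces upright in the light gauge with the beam about 1 mm off the middle sideways; the job was handed in at about 10.8 s, and no verdict came back.

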